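Hang the windowed chair-back pattern on its hook

TASK

Three plywood chair-back patterns stand upright in slotted blocks on the bench. Take the tall one with the single large open window and hang it upright on the J-hook of the hook stand, so that the hook passes through the window and the top rail rests down in the hook's throat, between the upturned tip and the post. Leave the other two patterns where they stand.

Things in the scene. Friction and masses are not known exactly. Their poses are not given: they have to be found in the camera images.
- frame: Pattern to hang: plywood frame 160 mm tall, 130 wide, 18 thick, one open window; tallest of the three. Origin: centre of underside, 6 mm above the bench; z up, x through thickness, y along width; faces alike. Bottom rail z 0-40, window 40-105 (80 wide), top rail 105-160: grip its upper 30 mm. Stands loose in a 22 mm wide, 22 deep slot of a fixed block (140 wide, 64 deep, 28 high).
- hook_seat (a point): Middle of the J-hook's throat, on its flat steel strap (40 mm wide, 6 thick), 150 mm above the bench; the top rail rests here. x points level from the upturned tip to the post: come in from -x, moving along +x; z up. Tip (x -30 to -24 mm) and 30 mm square post (x 24 to 54) rise 14 mm above the strap. Fixed stand, rigid; base 170 x 120 mm, 15 high.
- slatted: Bystander pattern, not to be moved: 125 mm tall, 130 mm wide, 18 mm thick plywood frame whose opening is barred by three upright slats; stands in a foot block like the other two. Origin: centre of its underside; x through its thickness, z up.
- panel: Bystander pattern, not to be moved: 125 mm tall, 130 mm wide, 18 mm thick solid plywood board with a stepped top and no window; stands in a foot block like the other two. Origin: centre of its underside; x through its thickness, z up.
Mind the look-alikes: they are no part of the job. What is shaped like the frame but turquoise is not meant.

How it is judged:
At the end, for the whole second after the job is handed in: The windowed pattern hangs at rest on the hook: its top rail sits on the strap (height within 10 mm), in the throat (origin within 25 mm of straight below the seat along the strap and across it), upright within 11 degrees (z of frame in the frame of hook_seat between -0.115 and -0.095 m and x of frame in the frame of hook_seat between -0.025 and 0.025 m and y of frame in the frame of hook_seat between -0.025 and 0.025 m and angle between frame's own z axis and vertical below 0.2 rad and linear speed of frame below 0.03 m/s); the robot touches nothing.
It fails at once if the slatted pattern was displaced by more than 30 mm or tipped over (distance of slatted from where it was at the start of the episode above 0.03 m or angle between slatted's own z axis and vertical above 0.5 rad).
It fails at once if the solid pattern was displaced by more than 30 mm or tipped over (distance of panel from where it was at the start of the episode above 0.03 m or angle between panel's own z axis and vertical above 0.5 rad).
It also fails if it takes over 42 s, if anything falls off the work surface, if the arm or the gripper's body presses on something with over 40 N, if the wrist force passes 120 N, or if a joint passes its speed limit or range.

ROBOT

A 7-joint arm with a two-finger parallel gripper is mounted at the origin on the work surface. World frame = base frame: x ahead of the robot, y to its left, z up, the work surface at z = 0. Lengths are in m, angles in rad, forces in N, time in s.
With the tool pointing down it reaches from about 0.425 to 0.875 m from the base axis. Payload 4.7 kg.
Tool frame: the origin (TCP) lies between the finger pads; the fingertips stand 14 mm ahead of it and the grasp point (between the pads) lies 5 mm behind it; z points along the fingers, y is the line along which they close (so a half turn about z gives the same grasp; the last joint's range is limited). The gripper opens to 87 mm and grips with 3 to 60 N. Pads are 19 mm wide; open, the fingers measure 117 mm over their backs; the gripper's body (75 mm by 190 mm) begins 51 mm behind the grasp point.
Start: joints at [-1.156, 0.321, -0.07, 1.45, 0.023, 1.371, -0.057], TCP at [0.254, 0.598, 0.237] pointing down, gripper open.
Joint ranges: [-2.86, 2.86], [-0.3, 2.09], [-1.38, 1.24], [0.06, 2.45], [-1.56, 4.7], [0.09, 2.05], [-2.69, 2.69]. Speed limits (rad/s): [2.57, 2.57, 3.14, 3.14, 3.14, 3.14, 3.14].

INTERFACE

Orientations are given as a rotation vector (axis times angle).
In Python, from bench import ctrl gives the robot as it stands.
- The arm moves only by the shell command python3 -m inch 'ROWS' [OPENING] [FORCE]. ROWS is JSON, a list of rows, each a list of 6 numbers: the shift along the world's x, y, z in mm, then the turn, a rotation vector about the world's x, y, z in degrees. In form: [[tx, ty, tz, rx, ry, rz], ...]. A call has 1 to 20 rows; each row is the pose to reach, as a shift and turn from the pose commanded when the call began; what a row does not reach only later rows make up. A row lasts 1/8 s, in which the tool goes at most 62.5 mm and 10.7 degrees, less where a joint would pass 70% of its speed; a pose out of reach is approached as far as the arm can. A call with a gripper value outside its range is refused whole. OPENING is the finger opening in mm, from 0 to 87, set as the call begins (- or left out, the last holds). The fingers move at their own pace and stop on an object; FORCE is the grip in N (left out, the last holds). Time passes only in rows, so rows that repeat a pose let the fingers close. It gives the time, the measured TCP pose, the force, the opening and the grip force at its end, in the units of the state.
- ctrl.get_state(): the state, without advancing time (a new reading comes with each control period).
- ctrl.get_image(name): name is "scene" or "top" or "wrist"; returns (picture, depth): 480x640x3 uint8, red, green, blue; 480x640 float32, m along the optical axis (not along the pixel's ray), 0 where there is no reading.
- ctrl.camera_params(name): a dict with "mtx" (3x3 intrinsics, pixels), "T" (4x4, takes a point from camera to world coordinates). Camera axes: x right, y down, z forward; pixel columns grow to the right and rows downward; lengths in m; the calibration is good to about 2 mm. The wrist camera is an equidistant fisheye: a pixel r from the principal point sees the ray r / f radians off the axis. A picture is of the moment at which its call begins: read the wrist's pose just before it. camera_params takes no time and is no camera call; for the wrist camera it gives the pose at the moment of the call.
- ctrl.close_job(): hands the job in; it is judged then, once.
The state is a dict: "time": time; "joint_positions": joint angles; "qd": joint speeds; "joint_torque": joint torques, N m; "position": TCP position; "tool_rot": TCP orientation; "ft_force": force on the tool from outside, world axes, zero at the start; "torque": the same for the moment, N m; "grip_width": opening from 0.0 (shut) to 1.0 (fully open); "grip_force": force on a finger pad.
Only numpy, scipy, OpenCV 4.12 (cv2) and the standard library are available. Lean on these libraries where they do the work, as an engineer would, in place of code of your own. Each camera call takes 0.05 s, during which the arm holds its last target. There are 200 camera calls.

## Working session

There is one attempt and no reset: what is moved stays moved. The work goes in short steps, Python scripts to look and compute and a shell command to move; the robot and the scene stay as the last step left them, time stands still between calls to the robot, and variables do not carry over. Pictures are saved under pics/ and viewed, at most 10 in all, crops included, and the job is handed in when it is done.

```bash
mkdir -p pics; python3 - <<'E'
from bench import ctrl
import cv2,numpy as np
s=ctrl.get_state();print(s['time'],s['position'],s['tool_rot'],s['grip_width'])
for n in('scene','top'):
    p,d=ctrl.get_image(n);c=ctrl.camera_params(n)
    cv2.imwrite(f'pics/{n}0.png',p[:,:,::-1]);np.savez(f'{n}0.npz',p=p,d=d,K=c['mtx'],T=c['T'])
    print(n,np.round(c['mtx'],1).tolist(),np.round(c['T'],3).tolist())
E
```

```text
0.0 [0.25340277 0.59797831 0.23545905] [-6.25252854e-01 -3.07840944e+00  3.02140350e-03] 0.9971099347278134
scene [[506.3, 0.0, 321.6], [0.0, 506.3, 238.8], [0.0, 0.0, 1.0]] [[-0.352, 0.708, -0.613, 1.062], [0.936, 0.277, -0.217, 0.171], [0.016, -0.65, -0.76, 0.814], [0.0, 0.0, 0.0, 1.0]]
top [[543.6, 0.0, 327.6], [0.0, 543.6, 244.2], [0.0, 0.0, 1.0]] [[0.018, -0.994, 0.106, 0.391], [-0.999, -0.015, 0.028, -0.026], [-0.026, -0.106, -0.994, 1.096], [0.0, 0.0, 0.0, 1.0]]
```

View pics/scene0.png

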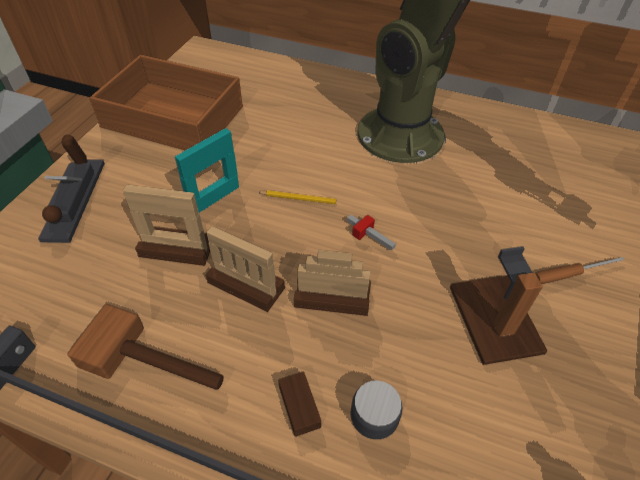

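View pics/top0.png

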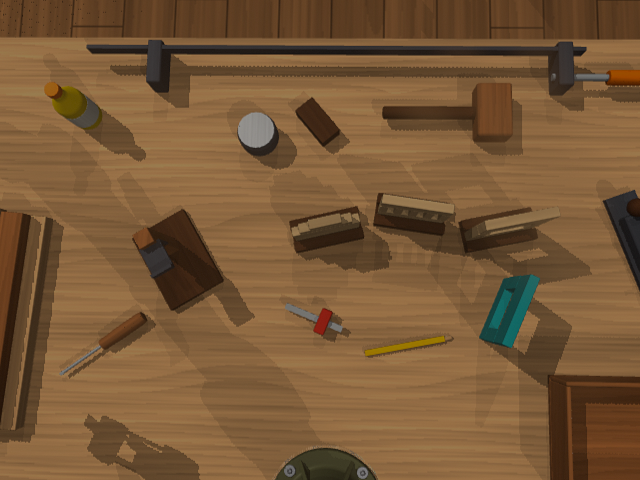

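The windowed candidates are the plywood frame at scene (165,220) / top (512,226) and the turquoise one at scene (208,170) / top (510,310). The plywood one fits, because it is untinted, has a single open window and is the tallest. The slatted pattern is at scene (242,265), the panel at (333,280) and the hook at (515,265) / top (153,255). Next I'll measure and crop.

```bash
python3 - <<'E'
import cv2,numpy as np
def load(n):
    f=np.load(n+'0.npz');d=f['d'];K=f['K'];T=f['T'];v,u=np.mgrid[:480,:640]
    P=np.stack([(u-K[0,2])/K[0,0]*d,(v-K[1,2])/K[1,1]*d,d],-1)@T[:3,:3].T+T[:3,3]
    P[d==0]=np.nan
    return f['p'],P
def rep(name,Q):
    r=cv2.minAreaRect((Q[:,:2]*1000).astype(np.float32))
    print(name,len(Q),'z %.3f %.3f'%(np.median(Q[:,2]),Q[:,2].max()),'mean',Q.mean(0).round(4),'rect c',np.round(r[0],1),'size',np.round(r[1],1),'ang',round(r[2],1),'pca deg',round(np.degrees(np.arctan2(*np.linalg.svd(Q[:,:2]-Q[:,:2].mean(0))[2][0][::-1])),1))
for n,fr,hk in(('top',(455,195,565,255),(120,200,230,315)),('scene',(115,175,212,270),(445,235,550,365))):
    p,P=load(n)
    for nm,b,bands in(('frame',fr,((.155,.18),(.05,.155))),('hook',hk,((.156,.18),(.142,.156),(.01,.02)))):
        S=np.s_[b[1]:b[3],b[0]:b[2]];Q=P[S];C=p[S].astype(int)
        for lo,hi in bands:
            m=(Q[...,2]>lo)&(Q[...,2]<hi)
            if nm=='hook' and hi>.05:
                red=C[...,0]-C[...,2]>20
                for t,mm in(('wood/post',m&red),('steel',m&~red)):
                    if mm.sum()>8: rep(f'{n} {nm} {t} {lo}',Q[mm])
            elif m.sum()>8: rep(f'{n} {nm} {lo}',Q[m])
a=cv2.imread('pics/scene0.png');b=cv2.imread('pics/top0.png')
cv2.imwrite('pics/crop1.png',np.hstack([cv2.resize(a[170:290,110:230],(400,400),interpolation=2),cv2.resize(b[195:315,115:235],(400,400),interpolation=2)]))
E
```

```text
top frame 0.155 827 z 0.165 0.173 mean [ 0.539  -0.3318  0.1652] rect c [ 539.6 -332.8] size [ 18.2 130. ] ang 11.9 pca deg -78.1
top frame 0.05 364 z 0.116 0.155 mean [ 0.5293 -0.3094  0.11  ] rect c [ 537.2 -332.9] size [ 18.1 131.5] ang 9.7 pca deg 98.2
top hook wood/post 0.156 315 z 0.162 0.168 mean [0.4953 0.3217 0.1623] rect c [472.6 310.4] size [83.9 30.8] ang 27.2 pca deg -165.0
top hook steel 0.156 99 z 0.162 0.166 mean [0.4403 0.2872 0.1619] rect c [440.1 288.7] size [ 7.1 40. ] ang 30.7 pca deg 120.9
top hook wood/post 0.142 61 z 0.149 0.156 mean [0.483  0.3104 0.1491] rect c [470.7 310.2] size [82.8 39.4] ang 34.6 pca deg -168.8
top hook steel 0.142 628 z 0.149 0.155 mean [0.4638 0.3023 0.1486] rect c [461.8 302.3] size [58.8 40.9] ang 31.2 pca deg -148.3
top hook 0.01 3494 z 0.014 0.020 mean [0.4642 0.291  0.0138] rect c [455.2 334.4] size [170.5 183.2] ang 31.0 pca deg -169.9
scene frame 0.155 755 z 0.165 0.169 mean [ 0.5446 -0.3293  0.1637] rect c [ 542.4 -331.8] size [ 21.  131.1] ang 12.1 pca deg 102.1
scene frame 0.05 2179 z 0.115 0.155 mean [ 0.5348 -0.3241  0.11  ] rect c [ 497.  -300.1] size [183.8 145.3] ang 87.2 pca deg 88.3
scene hook wood/post 0.156 377 z 0.164 0.167 mean [0.4981 0.3218 0.1634] rect c [476.  310.4] size [85.8 40.8] ang 30.2 pca deg 30.8
scene hook steel 0.156 119 z 0.162 0.168 mean [0.445  0.2904 0.1618] rect c [463.4 302.5] size [54.  41.1] ang 30.8 pca deg -56.9
scene hook wood/post 0.142 167 z 0.149 0.156 mean [0.5034 0.3184 0.1492] rect c [475.5 310.7] size [86.5 41.6] ang 32.2 pca deg 38.8
scene hook steel 0.142 581 z 0.150 0.156 mean [0.4641 0.2999 0.1503] rect c [465.7 303.5] size [56.2 41.7] ang 31.0 pca deg 6.2
scene hook 0.01 4199 z 0.015 0.020 mean [0.4842 0.3067 0.0152] rect c [454.3 343. ] size [171.5 200.4] ang 30.8 pca deg 33.7
```

View pics/crop1.png

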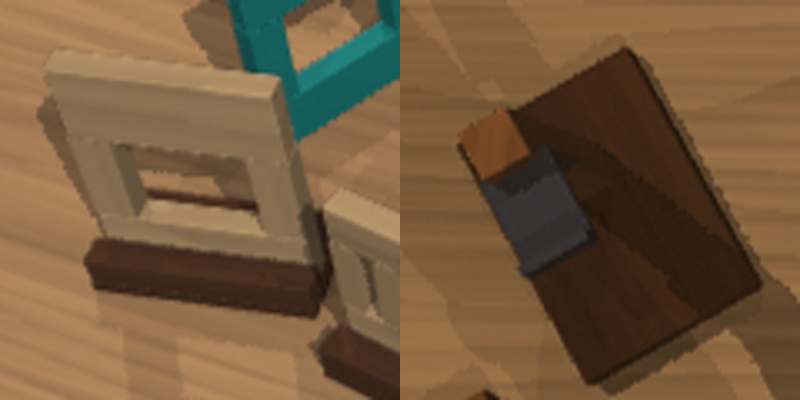

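The crop confirms the plain plywood single-window frame (left half; top rail spans x 50–280, y 60–150) and the hook (right half: tip at about (555,255), post at about (495,145)).

- **Frame:** top centre is at (541,-332,166) mm, with its normal at 12°.
- **Hook:** seat is at (464,303,150) mm, with its axis at 31°.

Sizes and heights agree with those given. The tool's y axis is at 67° now, so it needs a turn of -55°.

```bash
python3 -m inch '[[267,-348,25,0,0,-25],[267,-348,25,0,0,-25],[267,-348,25,0,0,-25],[267,-348,25,0,0,-25],[267,-348,25,0,0,-25],[267,-348,25,0,0,-25],[267,-348,25,0,0,-25],[288,-930,25,0,0,-55],[288,-930,25,0,0,-55],[288,-930,25,0,0,-55],[288,-930,25,0,0,-55],[288,-930,25,0,0,-55],[288,-930,25,0,0,-55],[288,-930,25,0,0,-55],[288,-930,25,0,0,-55],[288,-930,25,0,0,-55],[288,-930,25,0,0,-55],[288,-930,25,0,0,-55],[288,-930,25,0,0,-55],[288,-930,25,0,0,-55]]' 87 30
python3 - <<'E'
from bench import ctrl
import cv2,numpy as np
from scipy.spatial.transform import Rotation as R
s=ctrl.get_state();M=R.from_rotvec(s['tool_rot']).as_matrix()
print(s['time'],s['position'],M.round(3).tolist(),np.degrees(np.arctan2(M[1,1],M[0,1])))
p,d=ctrl.get_image('wrist');cv2.imwrite('pics/wrist1.png',p[:,:,::-1])
p,d=ctrl.get_image('scene');c=ctrl.camera_params('scene');K,T=c['mtx'],c['T']
v,u=np.mgrid[:480,:640];P=np.stack([(u-K[0,2])/K[0,0]*d,(v-K[1,2])/K[1,1]*d,d],-1)@T[:3,:3].T+T[:3,3]
m=np.zeros_like(d,bool);m[175:270,115:212]=1;m&=(d>0)&(P[...,2]>.155)&(P[...,2]<.172)
print(cv2.minAreaRect((P[m][:,:2]*1000).astype(np.float32)))
E
```

```text
time: 2.6
position: [0.5424, -0.3294, 0.2615]
tool_rot: [-1.972, -2.445, -0.002]
ft_force: [0.4, -0.3, 0.4]
grip_width: 1.003
grip_force: 0.0
2.6 [ 0.54235352 -0.32942514  0.26152368] [[-0.211, 0.977, 0.0], [0.977, 0.211, 0.001], [0.001, 0.001, -1.0]] 12.206485245075314
((543.032958984375, -331.6732177734375), (22.201339721679688, 130.5304412841797), 12.26749324798584)
```

View pics/wrist1.png

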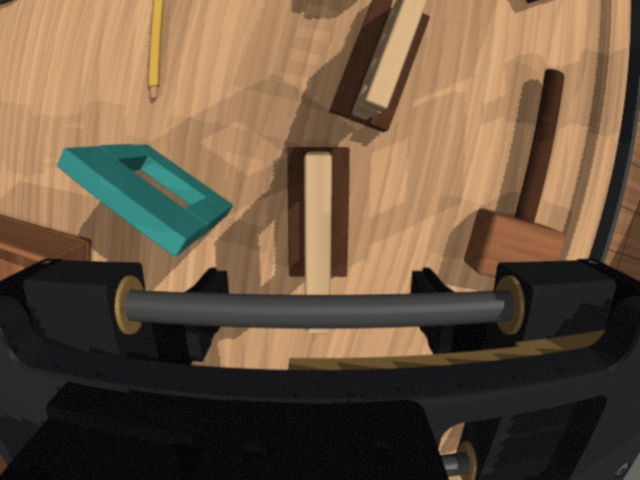

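The wrist view shows the frame's top edge at (318,155–330), centred between the fingers at (205,315) and (430,315) and square to them. I'll descend, close and lift a little.

```bash
python3 -m inch '[[0,-2,-40,0,0,0],[0,-2,-75,0,0,0],[0,-2,-100,0,0,0],[0,-2,-110,0,0,0],[0,-2,-110,0,0,0],[0,-2,-110,0,0,0]]' 87 30; python3 -m inch '[[0,0,0,0,0,0],[0,0,0,0,0,0],[0,0,0,0,0,0],[0,0,0,0,0,0],[0,0,0,0,0,0],[0,0,0,0,0,0],[0,0,0,0,0,0],[0,0,0,0,0,0]]' 0 30
```

```text
time: 3.45
position: [0.5424, -0.3339, 0.153]
tool_rot: [1.975, 2.441, 0.001]
ft_force: [0.4, -0.1, 0.3]
grip_width: 1.001
grip_force: 0.0
time: 4.45
position: [0.5417, -0.3335, 0.1516]
tool_rot: [1.976, 2.442, 0.0]
ft_force: [-0.4, -0.2, -0.3]
grip_width: 0.205
grip_force: 30.0
```

```bash
python3 -m inch '[[0,0,8,0,0,0],[0,0,20,0,0,0],[0,0,35,0,0,0],[0,0,60,0,0,0],[0,0,90,0,0,0],[0,0,120,0,0,0],[0,0,145,0,0,0],[0,0,160,0,0,0],[0,0,165,0,0,0],[0,0,165,0,0,0],[0,0,165,0,0,0]]'
python3 - <<'E'
from bench import ctrl
import cv2
p,d=ctrl.get_image('scene');cv2.imwrite('pics/scene2.png',p[:,:,::-1])
E
```

```text
time: 5.82
position: [0.5413, -0.3331, 0.3154]
tool_rot: [-1.975, -2.441, 0.001]
ft_force: [-0.7, -0.2, -2.5]
grip_width: 0.208
grip_force: 30.0
```

View pics/scene2.png

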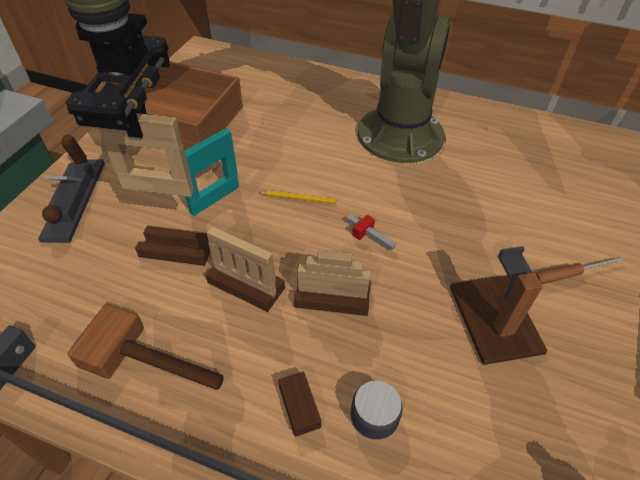

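The frame is gripped and upright at (150,155), clear of its empty block at (172,245), and the others are untouched. Now I'll carry it to a point 80 mm before the seat.

```bash
python3 -m inch '[[-2,30,3,0,0,0],[-5,75,3,0,0,0],[-8,120,3,0,0,1],[-10,165,3,0,0,2],[-13,210,3,0,0,3],[-16,255,3,0,0,5],[-20,300,3,0,0,7],[-25,340,3,0,0,9],[-45,380,3,0,0,11],[-65,420,3,0,0,13],[-85,460,3,0,0,15],[-105,500,3,0,0,17],[-122,540,3,0,0,18],[-136,570,3,0,0,19],[-144,590,3,0,0,19],[-146,595,3,0,0,19],[-146,595,3,0,0,19],[-146,595,3,0,0,19],[-146,595,3,0,0,19]]'
python3 - <<'E'
from bench import ctrl
import cv2,numpy as np
from scipy.spatial.transform import Rotation as R
s=ctrl.get_state();M=R.from_rotvec(s['tool_rot']).as_matrix()
print(np.degrees(np.arctan2(M[1,1],M[0,1])),M[:,2].round(3))
for n in('scene','top'):
    p,d=ctrl.get_image(n);cv2.imwrite(f'pics/{n}3.png',p[:,:,::-1])
    c=ctrl.camera_params(n);K,T=c['mtx'],c['T']
    v,u=np.mgrid[:480,:640];P=np.stack([(u-K[0,2])/K[0,0]*d,(v-K[1,2])/K[1,1]*d,d],-1)@T[:3,:3].T+T[:3,3]
    h=cv2.cvtColor(p,cv2.COLOR_RGB2HSV)
    for lo,hi in((.165,.2),(.2,.24),(.24,.28),(.28,.345)):
        q=P-np.array([.395,.262,0]);m=(d>0)&(np.hypot(q[...,0],q[...,1])<.09)&(P[...,2]>lo)&(P[...,2]<hi)&(h[...,1]>50)&(h[...,2]>60)
        if m.sum()>20: print(n,lo,m.sum(),P[m].min(0).round(3),P[m].max(0).round(3),cv2.minAreaRect((P[m][:,:2]*1000).astype(np.float32)))
E
```

```text
time: 8.25
position: [0.3961, 0.2606, 0.3196]
tool_rot: [1.548, 2.733, 0.0]
ft_force: [0.4, 0.3, -1.5]
grip_width: 0.203
grip_force: 30.0
30.93711627411499 [ 0.  0. -1.]
scene 0.165 709 [0.37  0.202 0.165] [0.45  0.321 0.2  ] ((421.16253662109375, 271.983642578125), (54.994407653808594, 130.83152770996094), 24.055044174194336)
scene 0.2 1232 [0.366 0.202 0.2  ] [0.438 0.322 0.24 ] ((396.9391784667969, 261.9513854980469), (22.80718421936035, 132.0201873779297), 30.419755935668945)
scene 0.24 764 [0.368 0.201 0.24 ] [0.439 0.322 0.28 ] ((397.21337890625, 261.7520446777344), (20.862102508544922, 132.4793701171875), 30.127229690551758)
scene 0.28 1792 [0.368 0.202 0.28 ] [0.438 0.321 0.342] ((395.4035949707031, 261.21246337890625), (38.04526901245117, 131.57720947265625), 24.27092742919922)
top 0.165 78 [0.378 0.201 0.175] [0.434 0.272 0.2  ] ((399.6752014160156, 234.92193603515625), (16.559398651123047, 84.36074829101562), 42.15314483642578)
top 0.2 300 [0.383 0.2   0.2  ] [0.434 0.271 0.239] ((405.12042236328125, 235.66897583007812), (17.110807418823242, 76.89844512939453), 35.148399353027344)
top 0.24 117 [0.397 0.201 0.24 ] [0.434 0.239 0.28 ] ((410.5807189941406, 217.66497802734375), (16.020706176757812, 47.40017318725586), 51.67981719970703)
top 0.28 609 [0.392 0.201 0.28 ] [0.434 0.262 0.337] ((411.7264709472656, 231.61875915527344), (23.14274024963379, 63.296268463134766), 24.088537216186523)
```

View pics/scene3.png

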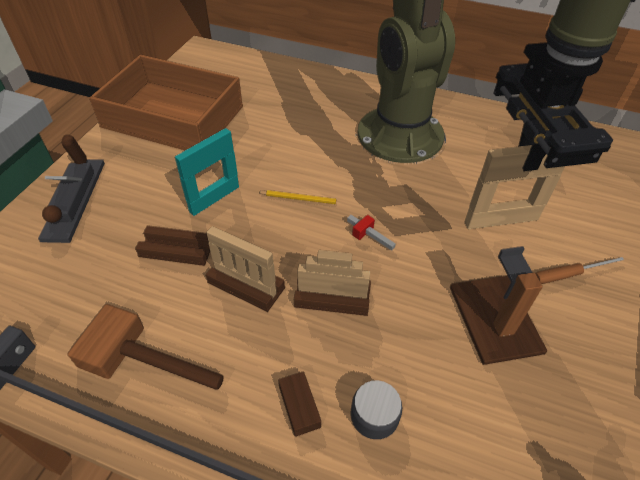

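The frame hangs square below the tool at (510,190), centred at (397,262) mm. It is 78 mm short of the seat on the hook axis, with about 0.5 mm lateral error. I'll lower it 100 mm, then advance by (67,41).

```bash
python3 -m inch '[[0,0,-30,0,0,0],[0,0,-65,0,0,0],[0,0,-90,0,0,0],[0,0,-100,0,0,0],[0,0,-100,0,0,0],[8,5,-100,0,0,0],[20,12,-100,0,0,0],[32,20,-100,0,0,0],[44,27,-100,0,0,0],[55,34,-100,0,0,0],[63,39,-100,0,0,0],[67,41,-100,0,0,0],[67,41,-100,0,0,0],[67,41,-100,0,0,0]]'
python3 - <<'E'
from bench import ctrl
import cv2
p,d=ctrl.get_image('scene');cv2.imwrite('pics/scene4.png',cv2.resize(p[100:370,400:640,::-1],(528,594),interpolation=2))
E
```

```text
time: 10.1
position: [0.4624, 0.3023, 0.2196]
tool_rot: [-1.546, -2.735, 0.0]
ft_force: [-0.2, -0.2, -1.9]
grip_width: 0.206
grip_force: 30.0
```

View pics/scene4.png

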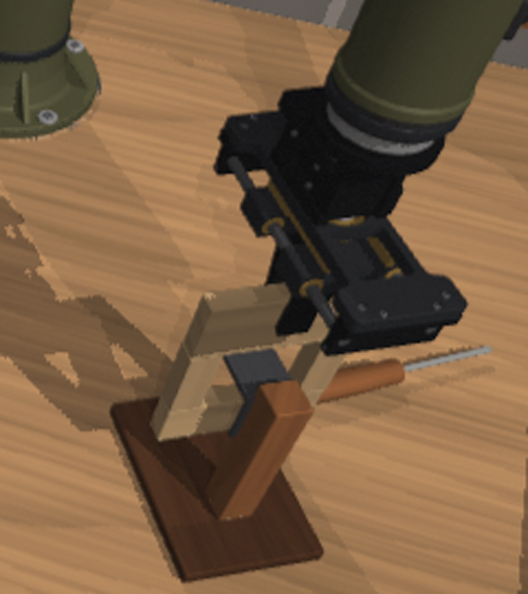

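The hook passes through the window: the strap is at (260,370) inside the opening, the post at (265,450) is in front, and there is no contact force. Now I'll lower it gently.

```bash
python3 -m inch '[[1,0,-10,0,0,0],[1,0,-18,0,0,0],[1,0,-23,0,0,0],[1,0,-26,0,0,0],[1,0,-27,0,0,0],[1,0,-28,0,0,0],[1,0,-29,0,0,0],[1,0,-29,0,0,0],[1,0,-29,0,0,0]]'
```

```text
time: 11.28
position: [0.4637, 0.3025, 0.1907]
tool_rot: [1.546, 2.735, 0.0]
ft_force: [-0.7, -0.7, -2.0]
grip_width: 0.203
grip_force: 30.0
```

```bash
python3 -m inch '[[0,0,-0.5,0,0,0],[0,0,-1,0,0,0],[0,0,-1.3,0,0,0],[0,0,-1.3,0,0,0]]';  python3 -m inch '[[0,0,-0.3,0,0,0],[0,0,-0.6,0,0,0],[0,0,-0.8,0,0,0],[0,0,-0.8,0,0,0]]'
```

```text
time: 11.78
position: [0.4638, 0.3026, 0.1905]
tool_rot: [1.546, 2.735, 0.001]
ft_force: [-3.2, -1.4, 5.4]
grip_width: 0.203
grip_force: 30.0
time: 12.28
position: [0.4637, 0.3026, 0.1905]
tool_rot: [1.546, 2.735, 0.002]
ft_force: [-3.3, -2.8, 9.6]
grip_width: 0.204
grip_force: 30.0
```

The wrist force shows contact: the rail is on the strap. I'll relax the preload and open.

```bash
python3 -m inch '[[0,0,1,0,0,0],[0,0,1.2,0,0,0],[0,0,1.2,0,0,0]]' - 5;  python3 -m inch '[[0,0,0,0,0,0],[0,0,0,0,0,0],[0,0,0,0,0,0],[0,0,0,0,0,0],[0,0,0,0,0,0],[0,0,0,0,0,0]]' 50
python3 - <<'E'
from bench import ctrl
import cv2
p,d=ctrl.get_image('scene');cv2.imwrite('pics/scene5.png',cv2.resize(p[100:370,400:640,::-1],(528,594),interpolation=2))
E
```

```text
time: 12.65
position: [0.4638, 0.3026, 0.1904]
tool_rot: [1.546, 2.735, 0.001]
ft_force: [-1.5, -1.5, 5.5]
grip_width: 0.206
grip_force: 5.0
time: 13.4
position: [0.4636, 0.3025, 0.1897]
tool_rot: [1.546, 2.735, 0.0]
ft_force: [0.2, -0.9, 0.5]
grip_width: 0.569
grip_force: 0.0
```

View pics/scene5.png

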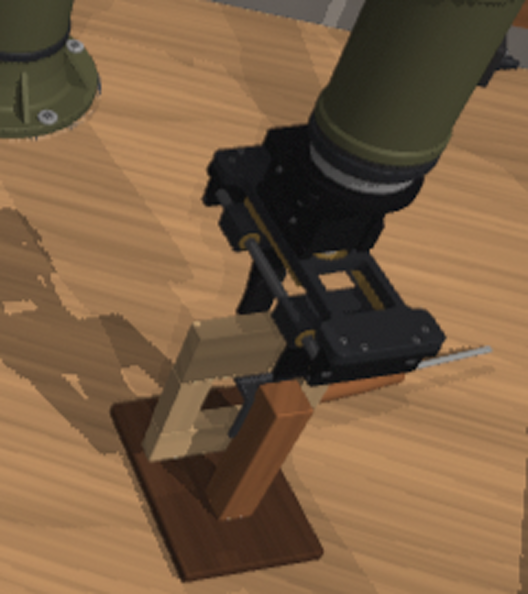

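The fingers are open and clear, and the frame sits on the strap upright, with its rail at (235,340) behind the post at (265,450). I'll retreat straight up and check.

```bash
python3 -m inch '[[0,0,10,0,0,0],[0,0,30,0,0,0],[0,0,60,0,0,0],[0,0,90,0,0,0],[0,0,110,0,0,0],[0,-40,120,0,0,0],[0,-80,120,0,0,0],[0,-120,120,0,0,0],[0,-160,120,0,0,0],[0,-190,120,0,0,0],[0,-200,120,0,0,0],[0,-200,120,0,0,0],[0,-200,120,0,0,0],[0,-200,120,0,0,0],[0,-200,120,0,0,0]]'
python3 - <<'E'
from bench import ctrl
import cv2,numpy as np
for n in('scene','top'):
    p,d=ctrl.get_image(n);cv2.imwrite(f'pics/{n}6.png',p[:,:,::-1])
    c=ctrl.camera_params(n);K,T=c['mtx'],c['T']
    v,u=np.mgrid[:480,:640];P=np.stack([(u-K[0,2])/K[0,0]*d,(v-K[1,2])/K[1,1]*d,d],-1)@T[:3,:3].T+T[:3,3]
    q=P-np.array([.464,.303,0]);m=(d>0)&(np.hypot(q[...,0],q[...,1])<.09)&(P[...,2]>.175)&(P[...,2]<.23)
    print(n,m.sum(),P[m].max(0)[2],np.percentile(P[m][:,2],95),cv2.minAreaRect((P[m&(P[...,2]>.195)][:,:2]*1000).astype(np.float32)))
    m=(d>0)&(np.hypot(q[...,0],q[...,1])<.09)&(P[...,2]>.05)&(P[...,2]<.085)&(P[...,0]*.857+P[...,1]*.515<.554+.025)
    print('bottom',m.sum(),cv2.minAreaRect((P[m][:,:2]*1000).astype(np.float32)) if m.sum()>3 else '')
E
```

```text
time: 15.32
position: [0.4636, 0.1032, 0.3095]
tool_rot: [-1.544, -2.736, 0.001]
ft_force: [0.1, 0.3, -0.5]
grip_width: 0.577
grip_force: 0.0
scene 1580 0.20859587669091628 0.20653094959417687 ((464.26385498046875, 303.6745300292969), (20.42996597290039, 131.8841094970703), 31.186065673828125)
bottom 496 ((478.2895812988281, 280.49493408203125), (20.025209426879883, 77.44364929199219), 31.942262649536133)
top 179 0.20723744673135325 0.2057385188456873 ((433.9327087402344, 347.8221130371094), (18.791107177734375, 23.38612937927246), 26.846290588378906)
bottom 0
```

View pics/scene6.png

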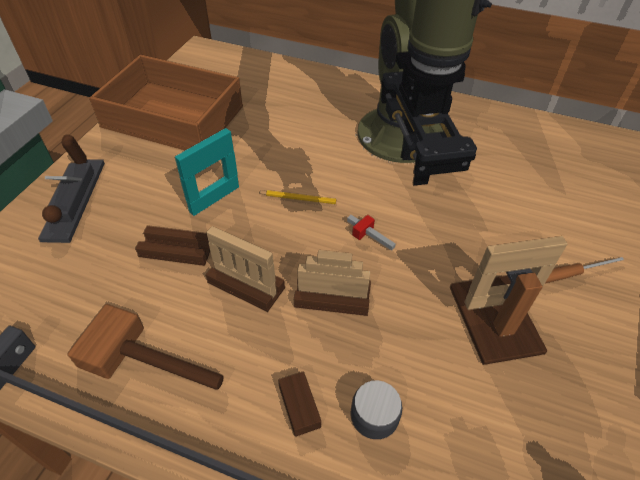

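The frame hangs upright on the hook at (515,270). Its top is at 205 mm, so the origin is 105 mm below the seat. It is centred at (464,304) mm at 31°. The bystanders are unmoved and the arm is clear.

```bash
python3 -c "
from bench import ctrl
print(ctrl.close_job())"
```

```text
the job is handed in; nothing more can be done
None
```

The windowed frame hangs upright on the J-hook, within about 1 mm of the seat by camera; the other two patterns look unmoved, and I handed in at about 15.4 s (no verdict was returned).

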